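# Load the hanging tube carrier into the shaking incubator and latch it

## Task

Take the tube carrier with the blue grip up and off its hook, carry it upright and lower it into the well of the shaking incubator until its flange lies flat on the deck. Then turn the red-posted latch fully round so that its steel blade holds the flange down. Do not wrench the carrier against its hook or drop it, leave the yellow carrier hanging where it is and do not shift the other things.

Things in the scene. Friction and masses are not known exactly. Their poses are not given: they have to be found in the camera images.
- blue_carrier: White loose tube carrier, blue grip, four blue-capped tubes, 0.2 kg, hanging upright. Origin: centre of its flange's underside; z up, y along the flange's long side, x along the hook. Flange 62 x 88 x 5 mm (z 0 to 5); skirt below 46 x 72, to z -14; tubes inside it to z -48; caps up to z 18, beyond y +-15. Handle window above: 22 wide (y), z 5 to 41. Same when turned half round
- blue_carrier_grip (a point): Centre of the solid blue grip atop the blue carrier's handle, 56 mm above the carrier's origin; axes as the carrier's. Grip 18 (x) x 36 (y) x 30 (z) mm, to be grasped across y; when hanging, its underside rests on the hook's strap
- yellow_carrier: The same carrier with a yellow grip and yellow caps, loose, hanging on the other hook 124 mm beside; it stays there
- hook_stand: Fixed steel stand, base 150 x 200 x 12 mm. Origin: on the table, under the midpoint between its two carriers. Post and cross bar (top z 128) at x 70; from the bar two flat hooks reach to -x at y +62 and -62, 14 wide, 4 thick, upper face z 125, with an upturned lip at x -11.5 to -15.5, top z 139. To unhook, raise a carrier 16 to 30 mm, then move it at least 30 mm along the stand's -x
- incubator: Fixed white shaking incubator, 210 (x) x 200 (y) mm, flat aluminium deck on top at z 85, from x -45 back to 105; in front of that a sloping grey console. Origin: centre of its underside on the table; its front faces -x
- well (a point): Centre of the mouth of the incubator's well at deck height, axes as the incubator's. Mouth 54 (x) x 80 (y) mm with a 3 mm chamfer, 69 mm deep; the seated carrier's origin lies here, its axes along these (either way round), its flange resting on the deck
- latch_pivot (a point): Point on the deck under the latch's vertical pivot, 62 mm from the well's centre along the incubator's -y; axes as the incubator's
- latch (a joint): Angle of the turning latch, rad: 0 is open (blade along the incubator's +x, beside the well), grows anticlockwise seen from above to the stop at 1.6; at 1.57 the blade points along +y, its last 11 mm over the flange. Turns with light friction and stays where it is left
- latch_post (a point): On the axis of the latch's red upright finger post, 26 mm above the deck, 34 mm from the pivot, on the far side from the blade (at latch 0 on the pivot's -x side). Post 12 mm in diameter, 14 to 34 mm above the deck, with a 15 mm head to 40 mm. The steel blade is 15 mm wide, 7 to 12 mm above the deck, tip 29 mm from the pivot
- timer: White kitchen timer with a black dial, 64 x 64 x 48 mm, loose bystander on the table; origin under its centre
- strip_box: Blue and white carton, 62 x 119 x 56 mm, loose bystander; origin under its centre
- reagent_bottle: White bottle with a cream cap, 64 mm in diameter, 164 mm high, loose bystander; origin under its centre
- wide_jar: White jar with a white screw cap, 72 mm in diameter, 125 mm high, loose bystander; origin under its centre

How it is judged:
By the outcome, as a careful person would: the job done as asked, in the order asked, and still so for the second after the job is handed in, with the robot touching nothing.
It also fails if it takes over 58 s, if anything falls off the work surface, if the arm or the gripper's body presses on something with over 40 N, if the wrist force passes 120 N, or if a joint passes its speed limit or range.

## Robot

A 6-joint arm with a two-finger parallel gripper is mounted at the origin on a cart in front of the work surface, level with it; the furniture and walls round the work are solid. World frame = base frame: x ahead of the robot, y to its left, z up, the work surface at z = 0. Lengths are in m, angles in rad, forces in N, time in s.
With the tool pointing down it reaches from about 0.375 to 0.975 m from the base axis. Payload 3.8 kg.
Tool frame: the origin (TCP) lies between the finger pads; the fingertips stand 11 mm ahead of it and the grasp point (between the pads) lies 8 mm behind it; z points along the fingers, y is the direction in which the jaws open and shut (so a half turn about z gives the same grasp; the last joint's range is limited). The gripper opens to 88 mm and grips with 3 to 60 N. Pads are 18 mm wide; open, the fingers measure 123 mm over their backs; the gripper's body (75 mm by 187 mm) begins 45 mm behind the grasp point.
Start: joints at [-1.369, 0.264, 1.604, -0, 1.274, -0.037], TCP at [0.16, -0.656, 0.25] pointing down, gripper open.
Joint ranges: [-2.63, 2.63], [-0.94, 2.18], [0.31, 2.57], [-1.31, 4.45], [0, 2.66], [-2.55, 2.55]. Speed limits (rad/s): [2.57, 2.57, 3.14, 3.14, 3.14, 3.14].

## Interface

Orientations are given as a rotation vector (axis times angle).
In Python, from cell import arm, eyes, models gives the robot as it stands.
- The arm moves only by the shell command python3 -m crank 'ROWS' [OPENING] [FORCE]. ROWS is JSON, a list of rows, each an object with "linear": the shift along the world's x, y, z in units of 40 mm (1.0 is 40 mm), a list of three; "twist": the turn about the world's z in units of 10 degrees (1.0 is 10 degrees). A call has 1 to 5 rows; each row shifts and turns the commanded pose from where the row before left it; what a row does not reach is not made up. A row lasts 1/8 s, in which the tool goes at most 62.5 mm and 10.7 degrees, less where a joint would pass 70% of its speed; a pose out of reach is approached as far as the arm can. A call is refused whole if a number of a shift passes 1 or a number of a turn 1, either way. A call with a gripper value outside its range is refused whole. OPENING is the finger opening in mm, from 0 to 88.1, set as the call begins (- or left out, the last holds). The fingers move at their own pace and stop on an object; FORCE is the grip in N (left out, the last holds). Time passes only in rows, so rows that do not move let the fingers close. It gives the time, the measured TCP pose, the force and the opening at its end, in the units of the state.
- arm.observe(): the state, without advancing time (a new reading comes with each control period).
- eyes.read_camera(name): name is "scene" or "top"; returns a dict with "pixels" (384x512x3 uint8, red, green, blue), "z_map" (384x512 float32, m along the optical axis (not along the pixel's ray), 0 where there is no reading), "K" (3x3 intrinsics, pixels), "R" (3x3) and "t" (3): a world point X has camera coordinates R X + t. Camera axes: x right, y down, z forward; pixel columns grow to the right and rows downward; lengths in m; the calibration is good to about 2 mm. A picture is of the moment at which its call begins.
- arm.close_job(): hands the job in, once; it reports no verdict.
Trained networks look in a picture, given as the dict that the camera call returned (one of the last four; its "shot" number tells which), for a name from the list of things; names that differ only in an ending like _2 or _b are one class to them, and where a whole thing is asked for, a point or a joint stands for the part that bears it (a point fixed in the world has none). Each returns a list of dicts, best first, with "p" (0 to 1); they miss things now and then, are a little off and sometimes report something else, mostly with a low value. They report only what shows in the picture. A call takes as long as a camera call.
- models.search_frame(picture, thing): "location" ([x, y, z] in m, in world coordinates, good to about 4 mm: the middle of the surface that is visible of it).
- models.place_of(picture, thing): "location" ([x, y, z] in m, in world coordinates, good to about 4 mm: a listed point, or the origin of a listed thing).
The state is a dict: "time": time; "q": joint angles; "dq": joint speeds; "effort": joint torques, N m; "eef_pos": TCP position; "tool_rot": TCP orientation; "force": force on the tool from outside, world axes, zero at the start; "wrist_torque": the same for the moment, N m; "finger_gap": opening from 0.0 (shut) to 1.0 (fully open).
Only numpy, scipy, OpenCV 4.12 (cv2) and the standard library are available. Lean on these libraries where they do the work, as an engineer would, in place of code of your own. Each camera call takes 0.05 s, during which the arm holds its last target.

## Working session

There is one attempt and no reset: what is moved stays moved. The work goes in short steps, Python scripts to look and compute and a shell command to move; the robot and the scene stay as the last step left them, time stands still between calls to the robot, and variables do not carry over. Pictures are saved under pics/ and viewed, and the job is handed in when it is done.

```bash
mkdir -p pics; ls
cat > h.py <<'E'
import numpy as np, cv2
from cell import arm, eyes, models
def snap(name,fn):
    p=eyes.read_camera(name); cv2.imwrite('pics/'+fn+'.png',p['pixels'][:,:,::-1]); return p
def cloud(p):
    z=p['z_map'];h,w=z.shape;u,v=np.meshgrid(np.arange(w),np.arange(h))
    K=p['K'];c=np.stack([(u-K[0,2])*z/K[0,0],(v-K[1,2])*z/K[1,1],z],-1)
    X=(c-p['t'])@p['R']; X[z==0]=np.nan; return X
E
python3 - <<'E'
from h import *
for n in ['scene','top']:
    p=snap(n,n+'1'); np.savez(''+n+'1.npz',**{k:p[k] for k in ['pixels','z_map','K','R','t']})
    print(n,p['t'],-p['R'].T@p['t'])
    for t in ['blue_carrier','blue_carrier_grip','yellow_carrier','hook_stand','incubator','well','latch_pivot','latch_post','timer','strip_box','reagent_bottle','wide_jar']:
        r=models.place_of(p,t); print(t,[(np.round(a['location'],3).tolist(),round(a['p'],2)) for a in r[:2]])
print(arm.observe())
E
```

```text
pics
scene [-0.41117716  0.15460029  1.45280309] [-0.260552   -1.26449829  0.79797334]
blue_carrier [([0.495, 0.175, 0.084], 0.41)]
blue_carrier_grip [([0.499, 0.178, 0.144], 0.47)]
yellow_carrier [([0.541, 0.295, 0.085], 0.62)]
hook_stand [([0.516, 0.24, 0.001], 0.97)]
incubator [([0.497, -0.313, -0.0], 0.79)]
well [([0.526, -0.293, 0.086], 0.76)]
latch_pivot [([0.52, -0.351, 0.088], 0.86)]
latch_post [([0.482, -0.348, 0.116], 0.6)]
timer [([0.26, -0.277, -0.001], 0.18)]
strip_box [([0.263, -0.275, -0.002], 0.5)]
reagent_bottle [([0.621, -0.503, -0.004], 0.92)]
wide_jar [([0.54, -0.508, 0.0], 0.69)]
top [-0.10040096  0.43100311  1.69743146] [ 0.33432433 -0.10875545  1.71857997]
blue_carrier [([0.496, 0.176, 0.077], 0.97)]
blue_carrier_grip [([0.49, 0.177, 0.143], 0.9)]
yellow_carrier []
hook_stand [([0.518, 0.23, 0.004], 0.74)]
incubator [([0.5, -0.311, 0.001], 0.79)]
well [([0.528, -0.287, 0.08], 0.66)]
latch_pivot [([0.518, -0.356, 0.083], 0.76), ([0.262, -0.275, 0.002], 0.33)]
latch_post [([0.481, -0.349, 0.11], 0.41), ([0.599, -0.081, -0.001], 0.31)]
timer [([0.598, -0.083, -0.001], 0.77)]
strip_box [([0.262, -0.276, -0.004], 0.57)]
reagent_bottle [([0.618, -0.503, 0.0], 0.83)]
wide_jar [([0.539, -0.5, 0.004], 0.7)]
{'time': 1.3, 'q': array([-1.36889937e+00,  2.63915169e-01,  1.60403984e+00, -1.59761028e-06,
        1.27370915e+00, -3.69044617e-02]), 'dq': array([ 0.00032412,  0.00073091, -0.00042892,  0.00018017,  0.00083379,
       -0.00032387]), 'effort': array([ 4.78714719e-04, -5.02055883e+01, -3.57247210e+01,  7.29969400e-02,
        1.88221346e-02, -3.23907864e-05]), 'eef_pos': array([ 0.1596525 , -0.65581892,  0.24967393]), 'tool_rot': array([-3.11915442e+00, -3.74209986e-01,  1.16476464e-05]), 'force': array([0.01963389, 0.36795992, 0.53764691]), 'wrist_torque': array([ 0.01953066, -0.00996051,  0.04419885]), 'finger_gap': 1.0001437324514353}
```

View pics/scene1.png

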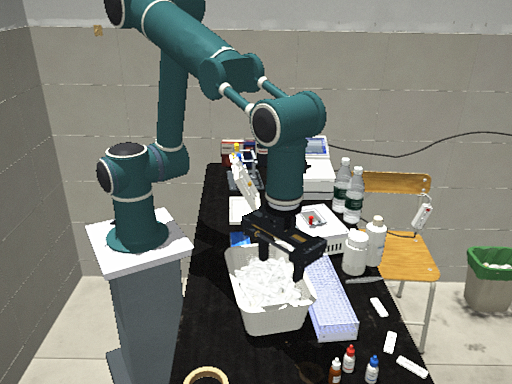

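View pics/top1.png

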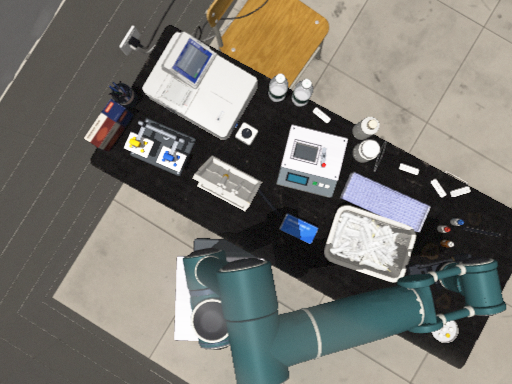

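The top view shows the stand with the yellow grip at about (135,143) and the blue one at (170,157). The incubator is near (312,160) with the red post at (324,165). Next I measure the exact poses from depth.

```bash
cat > fit.py <<'E'
from h import *
import sys
p=dict(np.load('top1.npz')); X=cloud(p); I=p['pixels'].astype(int)
def rect(m,name):
    P=X[m][:,:2]; 
    r=cv2.minAreaRect((P*1000).astype(np.float32)); print(name,m.sum(),r, 'z',np.nanmedian(X[m][:,2]))
    return P
x,y,z=X[...,0],X[...,1],X[...,2]
R,G,B=I[...,0],I[...,1],I[...,2]
near=(abs(x-.5)<.2)&(abs(y+.31)<.16)
dk=near&(abs(z-.085)<.006); rect(dk,'deck')
red=near&(R>150)&(G<90)&(z>.1); rect(red,'red'); print(np.nanmean(X[red],0))
n2=(abs(x-.51)<.15)&(abs(y-.24)<.16)
for nm,m in [('blue',n2&(B>R+50)&(z>.13)),('yel',n2&(R>B+70)&(z>.13)),('bluecaps',n2&(B>R+50)&(z<.13)&(z>.08)),('flange',n2&(R>180)&(G>180)&(B>180)&(abs(z-.085)<.008)),('base',n2&(abs(z-.012)<.006)),('bar',n2&(abs(z-.127)<.006)&(abs(R-B)<40))]:
    if m.sum()>3: rect(m,nm); print(np.nanmedian(X[m],0), X[m][:,2].min(),X[m][:,2].max())
for nm,c in [('st',(135,95,215,185)),('inc',(265,115,360,205))]:
    u0,v0,u1,v1=c; cv2.imwrite(f'pics/{nm}.png',cv2.resize(p['pixels'][v0:v1,u0:u1,::-1] if nm!='st' else p['pixels'][105:185,110:210,::-1],None,fx=7,fy=6 if nm=='x' else 7,interpolation=cv2.INTER_CUBIC)[:600,:800])
E
python3 fit.py
```

```text
deck 1947 ((464.5162353515625, -337.029296875), (263.3682556152344, 326.1263427734375), 89.5305404663086) z 0.08504286218745047
red 11 ((482.8061218261719, -347.86016845703125), (7.061197280883789, 12.154096603393555), 46.812801361083984) z 0.12480942895277856
[ 0.4827981  -0.34841898  0.12487828]
blue 58 ((494.6364440917969, 173.98167419433594), (33.28081512451172, 17.959714889526367), 72.96309661865234) z 0.1542976809887191
[0.49370023 0.17286447 0.15429768] 0.13659373911213413 0.16283152446632845
yel 64 ((557.8450927734375, 327.6289367675781), (120.330322265625, 25.032718658447266), 61.60496139526367) z 0.15289763098937725
[0.53987737 0.28805937 0.15289763] 0.13012417781889152 0.16094120803660147
bluecaps 148 ((569.2236328125, 265.8118896484375), (295.06683349609375, 50.38515853881836), 51.78174591064453) z 0.11651713074391333
[0.64066391 0.36117491 0.11651713] 0.0874339007183672 0.1267073812458434
flange 439 ((518.1730346679688, 234.11068725585938), (213.38087463378906, 61.521636962890625), 67.89216613769531) z 0.08817553859253081
[0.51454743 0.22246877 0.08817554] 0.07761039344338119 0.09291708473459764
base 1342 ((509.7652893066406, 239.5673065185547), (299.041748046875, 315.50341796875), 0.04356469213962555) z 0.010711572163088007
[0.54897816 0.22616137 0.01071157] 0.006002011398279753 0.01799142672874842
bar 321 ((592.1612548828125, 201.04400634765625), (170.04940795898438, 192.29257202148438), 68.34537506103516) z 0.125785245771458
[0.57547876 0.19056789 0.12578525] 0.12100589749712218 0.13290012216606475
```

View pics/st.png

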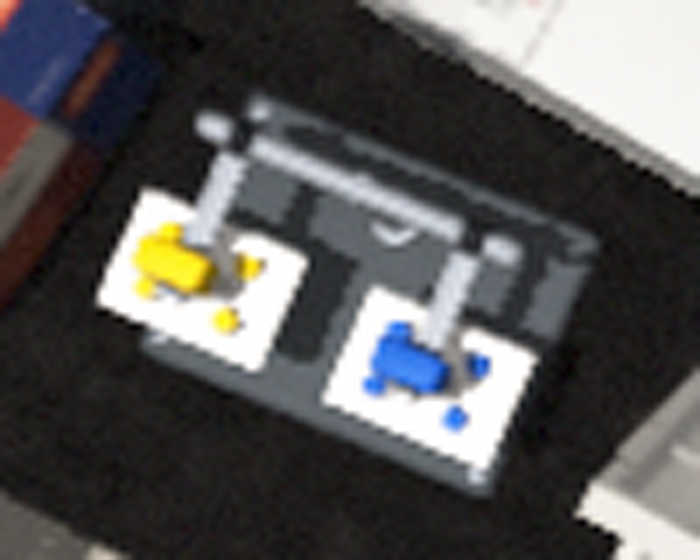

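View pics/inc.png

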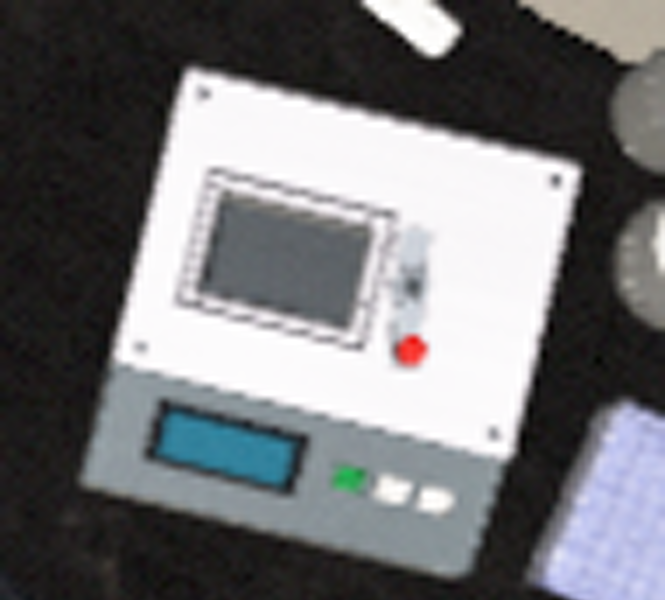

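```bash
cat > fit2.py <<'E'
from h import *
p=dict(np.load('top1.npz')); X=cloud(p); I=p['pixels'].astype(int)
x,y,z=X[...,0],X[...,1],X[...,2]
# incubator: connected comp of z>0.05 around
m=((z>.05)&(z<.2)&(abs(y+.31)<.17)&(abs(x-.5)<.17)).astype(np.uint8)
n,l,s,c=cv2.connectedComponentsWithStats(m,connectivity=4)
k=l[int(178),int(330)] if False else np.argmax(s[1:,4])+1
print(s[k],c[k])
for zl,zh in [(.05,.15),(.082,.088)]:
    P=X[(l==k)&(z>zl)&(z<zh)][:,:2]*1000; print(cv2.minAreaRect(P.astype(np.float32)))
mm=(l==k)&(abs(z-.085)<.003)
K=X[mm]; A=np.c_[K[:,:2],np.ones(len(K))]; print('plane',np.linalg.lstsq(A,K[:,2],rcond=None)[0])
# well interior: deep or dark points inside
w=(abs(x-.526)<.06)&(abs(y+.29)<.06)&(z<.07); print(w.sum()); 
# flange plane of stand
fl=(abs(x-.515)<.1)&(abs(y-.235)<.13)&(z>.07)&(z<.1)
P=X[fl]; print('fl',cv2.minAreaRect((P[:,:2]*1000).astype(np.float32)),np.median(P[:,2]))
E
python3 fit2.py
```

```text
[ 277  125   70   72 3140] [312.09044586 161.59840764]
((499.22406005859375, -314.57940673828125), (201.6353759765625, 210.90895080566406), 77.22078704833984)
((520.7276611328125, -319.6414794921875), (199.5662841796875, 164.5966796875), 77.11781311035156)
plane [ 0.00159483 -0.00042017  0.08408804]
340
fl ((542.4130859375, 250.95217895507812), (262.9371032714844, 94.54318237304688), 68.09911346435547) 0.08933449872469394
```

```bash
cat >> h.py <<'E'
def ray(p,u,v,z):
    d=p['R'].T@np.linalg.inv(p['K'])@np.array([u,v,1.]); c=-p['R'].T@p['t']; return c+d*(z-c[2])/d[2]
E
python3 - <<'E'
from h import *
p=dict(np.load('top1.npz'))
f=lambda a,b,z,o=(265,115):ray(p,o[0]+(a+.5)/7-.5,o[1]+(b+.5)/7-.5,z)
c=[f(a,b,.085)[:2]*1000 for a,b in [(210,170),(397,213),(363,347),(180,303)]]
print('well corners',np.round(c),np.mean(c,0),[np.linalg.norm(c[i]-c[i-1]) for i in range(4)])
d=[f(a,b,.085)[:2]*1000 for a,b in [(188,70),(582,165),(513,458),(113,362)]]
print('deck',np.round(d),[np.linalg.norm(d[i]-d[i-1]) for i in range(4)],[np.degrees(np.arctan2(*(d[i]-d[i-1])[::-1])) for i in range(4)])
print('post',f(409,349,.125),'pivot',f(412,285,.098))
e=np.array([np.cos(np.radians(77.1)),np.sin(np.radians(77.1))])
print('pivot pred',np.mean(c,0)-62*e)
print('stand holes', [f(a,b,.088,(110,105))*1000 for a,b in [(365,287),(540,352),(495,470),(322,405)]],)
E
```

```text
well corners [[ 574. -254.]
 [ 554. -347.]
 [ 487. -331.]
 [ 507. -240.]] [ 530.47437404 -292.96077419] [np.float64(68.1116764200348), np.float64(95.1095884863548), np.float64(68.98020132758353), np.float64(93.08018758598743)]
deck [[ 624. -242.]
 [ 580. -438.]
 [ 434. -406.]
 [ 477. -207.]] [np.float64(150.70892965352533), np.float64(201.01696092483022), np.float64(150.053556075875), np.float64(203.02283102374025)] [np.float64(-13.249822167921169), np.float64(-102.4570505615524), np.float64(167.51226686080005), np.float64(77.72383979085285)]
post [ 0.48286096 -0.3477893   0.125     ] pivot [ 0.51699653 -0.35287559  0.098     ]
pivot pred [ 516.63286685 -353.39596823]
stand holes [array([539.64008055, 207.78063046,  88.        ]), array([509.12080757, 119.71739129,  88.        ]), array([449.93553732, 140.23148226,  88.        ]), array([480.31984058, 227.16243417,  88.        ])]
```

```bash
python3 -m crank '[{"linear":[1,1,0.5],"twist":1},{"linear":[1,1,0.5],"twist":1},{"linear":[1,1,0.5],"twist":1},{"linear":[1,1,0],"twist":1},{"linear":[1,1,0],"twist":1}]' 60; python3 -m crank '[{"linear":[0.5,1,0],"twist":1},{"linear":[0.5,1,0],"twist":1},{"linear":[0.5,1,0],"twist":1},{"linear":[0.3,1,0],"twist":1},{"linear":[0,1,0],"twist":1}]'
```

```text
time: 1.92
eef_pos: [0.3609, -0.4546, 0.3105]
tool_rot: [2.663, 1.664, 0.0]
force: [0.5, -0.5, 0.6]
finger_gap: 0.678
time: 2.55
eef_pos: [0.4323, -0.2544, 0.3098]
tool_rot: [1.71, 2.635, 0.0]
force: [0.7, 0.2, 0.4]
finger_gap: 0.677
```

Run:
```python
from h import *
p=dict(np.load('top1.npz'));X=cloud(p);I=p['pixels'].astype(int)
x,y,z=X[...,0],X[...,1],X[...,2]
for c in [(.495,.177),(.541,.292)]:
    m=(np.hypot(x-c[0],y-c[1])<.056)&(z>.08)&(z<.1)&(I.min(-1)>150); P=X[m]
    hull=cv2.minAreaRect((P[:,:2]*1000).astype(np.float32)); print(m.sum(),hull,np.median(P[:,2]))
m=(I.min(-1)>150)&(z>.08)&(z<.1)&(np.hypot(x-.518,y-.235)<.13)
mm=m.astype(np.uint8); n,l,s,c=cv2.connectedComponentsWithStats(mm,connectivity=4)
for k in range(1,n):
    if s[k,4]>60: print(s[k],cv2.minAreaRect((X[l==k][:,:2]*1000).astype(np.float32)))
```

```text
279 ((494.67730712890625, 176.29779052734375), (88.788818359375, 61.484214782714844), 68.11861419677734) 0.08892824318600759
265 ((540.979248046875, 291.2691650390625), (89.24092102050781, 61.684242248535156), 68.76202392578125) 0.08895235866863786
[124 132  29  26 263] ((540.979248046875, 291.2691650390625), (89.24092102050781, 61.684242248535156), 68.76202392578125)
[156 146  30  26 275] ((494.67730712890625, 176.29779052734375), (88.788818359375, 61.484214782714844), 68.11861419677734)
```

```bash
python3 -m crank '[{"linear":[0,1,0],"twist":1},{"linear":[0,1,0],"twist":1},{"linear":[0,1,0],"twist":1},{"linear":[0,1,0],"twist":1},{"linear":[0,1,0],"twist":0.5}]'; python3 -m crank '[{"linear":[0,1,0]},{"linear":[0,1,0]},{"linear":[0,1,0]},{"linear":[0,1,0]},{"linear":[0,0,0]}]'
```

```text
time: 3.18
eef_pos: [0.4315, -0.0546, 0.31]
tool_rot: [0.576, 3.088, 0.0]
force: [0.9, 0.3, -0.1]
finger_gap: 0.678invalid input
```

```bash
python3 -m crank '[{"linear":[0.3,1,0],"twist":0},{"linear":[0.3,1,0],"twist":0},{"linear":[0.3,1,0],"twist":0},{"linear":[0.3,1,0],"twist":0},{"linear":[0.3,1,0],"twist":0}]' ; python3 -m crank '[{"linear":[0.08,0.77,-0.5],"twist":0},{"linear":[0,0,-0.8],"twist":0},{"linear":[0,0,-0.8],"twist":0},{"linear":[0,0,-0.5],"twist":0},{"linear":[0,0,0],"twist":0}]'
python3 - <<'E'
from h import *
p=snap('top','t2'); cv2.imwrite('pics/t2c.png',cv2.resize(p['pixels'][90:200,90:220,::-1],None,fx=5,fy=5))
p=snap('scene','s2'); cv2.imwrite('pics/s2c.png',cv2.resize(p['pixels'][100:230,190:320,::-1],None,fx=4.5,fy=4.5,interpolation=cv2.INTER_CUBIC))
print(arm.observe())
E
```

```text
time: 3.8
eef_pos: [0.4919, 0.1456, 0.31]
tool_rot: [0.581, 3.087, 0.0]
force: [-0.3, -0.5, 0.7]
finger_gap: 0.684
time: 4.42
eef_pos: [0.4934, 0.1746, 0.2038]
tool_rot: [-0.58, -3.084, 0.003]
force: [0.3, 0.3, 0.3]
finger_gap: 0.682
{'time': 4.525, 'q': array([ 2.92388019e-01,  1.20849682e-02,  1.97088198e+00,  8.26148694e-06,
        1.15795073e+00, -9.06350055e-01]), 'dq': array([-0.00098393, -0.01154294, -0.01871894, -0.00064549, -0.00176965,
        0.00029316]), 'effort': array([ 3.80352780e-02, -3.39328122e+01, -3.31835425e+01,  3.34921922e-02,
        1.11646922e-01, -5.42230719e-04]), 'eef_pos': array([0.49518731, 0.17506521, 0.20638672]), 'tool_rot': array([5.80957623e-01, 3.08680252e+00, 4.98572132e-04]), 'force': array([-0.0266942, -0.2942855,  0.118906 ]), 'wrist_torque': array([ 0.02356012, -0.17851435, -0.02495454]), 'finger_gap': 0.6822045528754586}
```

View pics/s2c.png

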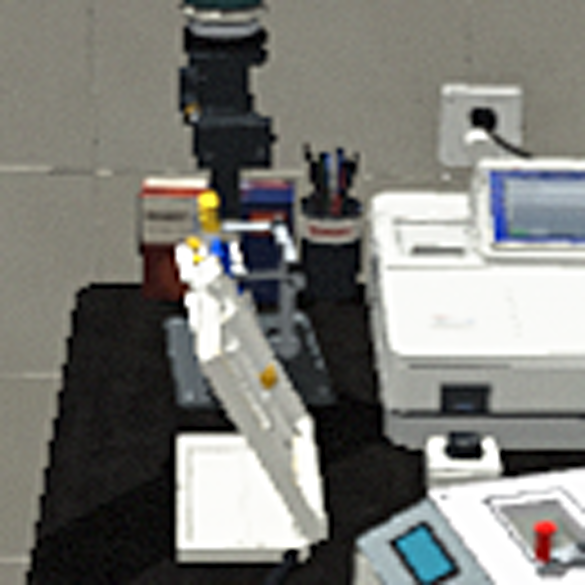

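View pics/t2c.png

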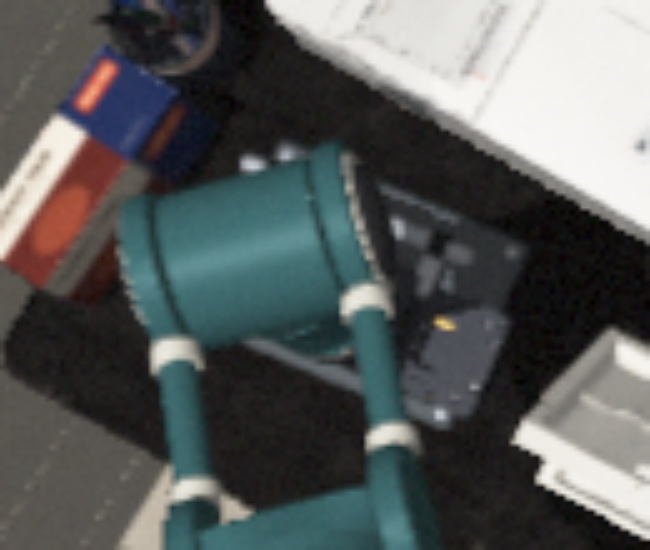

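```bash
python3 -m crank '[{"linear":[0,0.03,-0.6],"twist":0},{"linear":[0,0,-0.6],"twist":0},{"linear":[0,0,-0.4],"twist":0},{"linear":[0,0,-0.2],"twist":0},{"linear":[0,0,0],"twist":0}]'
python3 - <<'E'
from h import *
p=dict(np.load('top1.npz'));X=cloud(p)
print(np.round(X[150:215:5,192:268:6]*100)[...,:3].astype(int).tolist()[::2])
z=X[...,2];
for nm,u0,u1,v0,v1 in [('tray',192,265,154,212),('box',280,320,212,245),('timer',236,260,120,146)]:
    S=X[v0:v1,u0:u1].reshape(-1,3);S=S[S[:,2]>.02];print(nm,S.min(0),S.max(0))
E
```

```text
time: 5.15
eef_pos: [0.4949, 0.1762, 0.1338]
tool_rot: [-0.581, -3.087, 0.0]
force: [-0.2, 0.8, 0.5]
finger_gap: 0.679
[[[54, 11, 1], [54, 9, 0], [54, 7, 0], [54, 5, 1], [54, 3, 0], [54, 0, 0], [54, -2, 0], [54, -4, 0], [54, -6, 0], [54, -8, 0], [54, -11, 0], [54, -13, 0], [54, -15, 0]], [[50, 11, 1], [50, 9, 0], [50, 7, -1], [50, 4, 6], [50, 2, 3], [50, 0, -1], [50, -2, 0], [50, -4, 0], [50, -6, 0], [50, -9, 0], [50, -11, 0], [51, -13, 0], [51, -15, 0]], [[46, 11, 0], [45, 7, 16], [46, 6, 12], [46, 4, 10], [46, 2, 8], [46, 0, 5], [46, -2, 7], [46, -4, 4], [47, -6, 0], [47, -9, 0], [47, -11, 0], [47, -13, 1], [47, -15, 0]], [[43, 11, 0], [42, 7, 18], [42, 5, 19], [42, 3, 16], [42, 1, 13], [42, -1, 16], [42, -3, 10], [43, -5, 7], [43, -7, 5], [43, -9, 4], [43, -11, 4], [43, -13, 0], [43, -15, 0]], [[39, 11, 0], [39, 9, 0], [39, 6, 1], [39, 4, 0], [39, 1, 21], [39, -1, 21], [39, -3, 15], [39, -5, 18], [39, -7, 12], [39, -9, 10], [39, -11, 9], [40, -13, 2], [40, -15, 0]], [[35, 11, 0], [35, 8, 1], [36, 6, -1], [36, 4, 0], [36, 2, 0], [36, 0, 0], [36, -2, 1], [35, -5, 18], [36, -7, 19], [36, -9, 18], [36, -11, 1], [36, -13, 0], [36, -15, 1]], [[32, 11, -1], [32, 8, 0], [32, 6, 0], [32, 4, 0], [32, 2, 1], [32, 0, 0], [32, -2, 0], [32, -5, 0], [32, -7, 0], [32, -9, 0], [32, -11, 0], [32, -13, 0], [32, -15, 1]]]
tray [ 0.33326836 -0.14141233  0.02105466] [0.51311353 0.08630449 0.22097328]
box [ 0.21271069 -0.3408506   0.02442873] [ 0.31199734 -0.21041012  0.0666598 ]
timer [ 0.5594199  -0.12313456  0.0210199 ] [ 0.64030478 -0.04741997  0.07534056]
```

```bash
python3 -m crank '[{"linear":[0,0,0],"twist":0},{"linear":[0,0,0],"twist":0},{"linear":[0,0,0],"twist":0},{"linear":[0,0,0],"twist":0},{"linear":[0,0,0],"twist":0}]' 25 30
```

```text
time: 5.78
eef_pos: [0.4953, 0.1763, 0.1344]
tool_rot: [0.581, 3.086, 0.001]
force: [-0.2, -0.5, 4.6]
finger_gap: 0.406
```

```bash
python3 -m crank '[{"linear":[0,0,0.1],"twist":0},{"linear":[0,0,0.15],"twist":0},{"linear":[0,0,0.15],"twist":0},{"linear":[0,0,0.17],"twist":0},{"linear":[0,0,0],"twist":0}]'
```

```text
time: 6.4
eef_pos: [0.4954, 0.1764, 0.1574]
tool_rot: [0.581, 3.086, 0.001]
force: [-0.0, 0.8, -2.1]
finger_gap: 0.403
```

```bash
python3 -m crank '[{"linear":[-0.19,0.075,0],"twist":0},{"linear":[-0.28,0.11,0],"twist":0},{"linear":[-0.28,0.11,0],"twist":0},{"linear":[-0.28,0.11,0],"twist":0},{"linear":[-0.28,0.11,0],"twist":0}]'; python3 -m crank '[{"linear":[-0.28,0.11,0],"twist":0},{"linear":[-0.1,0.04,0.3],"twist":0},{"linear":[0,0,0.8],"twist":0},{"linear":[0,0,1],"twist":0},{"linear":[0,0,1],"twist":0}]'
```

```text
time: 7.02
eef_pos: [0.4415, 0.1971, 0.1565]
tool_rot: [-0.581, -3.087, -0.0]
force: [0.7, -0.8, -2.3]
finger_gap: 0.405
time: 7.65
eef_pos: [0.4273, 0.2028, 0.2826]
tool_rot: [0.581, 3.086, 0.001]
force: [0.1, -1.2, -2.1]
finger_gap: 0.406
```

```bash
python3 -m crank '[{"linear":[0,0,1],"twist":0},{"linear":[0,0,1],"twist":0},{"linear":[0,0,0.8],"twist":0},{"linear":[0,0,0],"twist":0},{"linear":[0,0,0],"twist":0}]'
python3 - <<'E'
from h import *
p=snap('top','t3'); cv2.imwrite('pics/t3c.png',cv2.resize(p['pixels'][90:220,90:250,::-1],None,fx=4,fy=4))
p=snap('scene','s3'); cv2.imwrite('pics/s3c.png',cv2.resize(p['pixels'][90:220,190:320,::-1],None,fx=4.5,fy=4.5,interpolation=cv2.INTER_CUBIC))
for n in ['blue_carrier','blue_carrier_grip']: print(models.place_of(p,n))
print(arm.observe()['eef_pos'])
E
```

```text
time: 8.28
eef_pos: [0.4268, 0.2026, 0.3915]
tool_rot: [-0.581, -3.086, 0.001]
force: [0.5, 0.5, -2.1]
finger_gap: 0.406
[{'location': [0.4221, 0.2056, 0.3419], 'p': 0.71}]
[{'location': [0.4305, 0.2023, 0.399], 'p': 0.48}]
[0.42660042 0.20246728 0.39059637]
```

View pics/s3c.png

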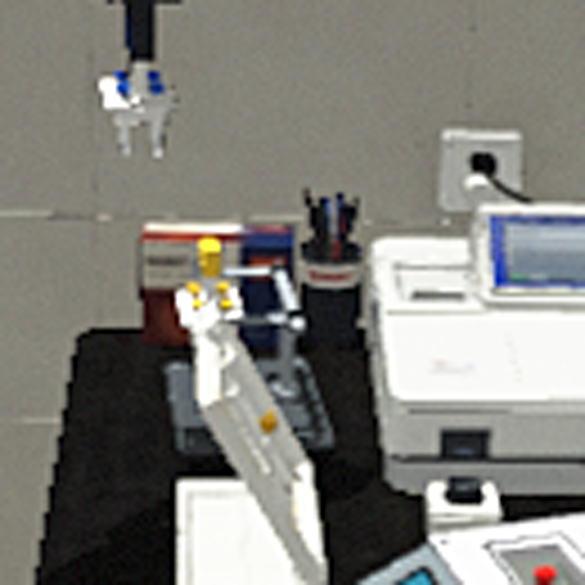

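View pics/t3c.png

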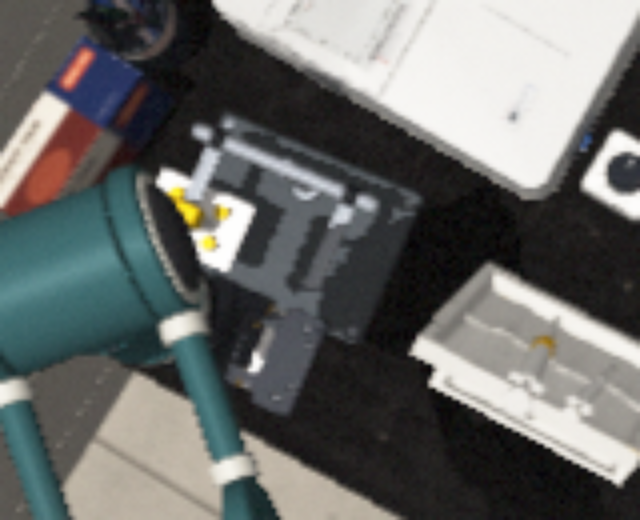

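The carrier is unhooked and upright at scene crop (140,100), and the yellow one still hangs at (208,255). Next I carry it high over the white tray.

```bash
python3 -m crank '[{"linear":[0.2,-0.5,0],"twist":0},{"linear":[0.3,-1,0],"twist":0},{"linear":[0.3,-1,0],"twist":0.2},{"linear":[0.3,-1,0],"twist":0.2},{"linear":[0.3,-1,0],"twist":0.2}]'; python3 -m crank '[{"linear":[0.3,-1,0],"twist":0.26},{"linear":[0.3,-1,0],"twist":0},{"linear":[0.3,-1,0],"twist":0},{"linear":[0.28,-1,0],"twist":0},{"linear":[0,-1,0],"twist":0}]'; python3 -m crank '[{"linear":[0,-1,0],"twist":0},{"linear":[0,-1,0],"twist":0},{"linear":[0,-0.6,-0.5],"twist":0},{"linear":[0,-0.29,-0.8],"twist":0},{"linear":[0,0,-0.8],"twist":0}]';  python3 -m crank '[{"linear":[0,0,-0.8],"twist":0},{"linear":[0,0,-0.6],"twist":0},{"linear":[0,0,0],"twist":0},{"linear":[0,0,0],"twist":0}]'
cat > look.py <<'E'
from h import *
import sys
t=sys.argv[1]
p=snap('top','t'+t); cv2.imwrite('pics/t'+t+'c.png',cv2.resize(p['pixels'][100:220,250:370,::-1],None,fx=5,fy=5,interpolation=cv2.INTER_CUBIC))
p=snap('scene','s'+t); cv2.imwrite('pics/s'+t+'c.png',cv2.resize(p['pixels'][140:270,250:380,::-1],None,fx=4.5,fy=4.5,interpolation=cv2.INTER_CUBIC))
np.savez('s'+t+'.npz',**{k:p[k] for k in ['pixels','z_map','K','R','t']})
for n in ['blue_carrier','blue_carrier_grip','well','latch_post','latch_pivot']: print(n,[(np.round(a['location'],4),a['p']) for a in models.place_of(p,n)])
o=arm.observe();print(o['time'],o['eef_pos'],o['tool_rot'],o['force'],o['finger_gap'])
E
python3 look.py 4
```

```text
time: 9.1
eef_pos: [0.4832, 0.0215, 0.3914]
tool_rot: [-0.417, -3.112, 0.0]
force: [-0.0, 0.8, -1.6]
finger_gap: 0.403
time: 9.72
eef_pos: [0.5306, -0.1785, 0.3909]
tool_rot: [-0.348, -3.12, -0.001]
force: [-0.1, -0.4, -2.5]
finger_gap: 0.407
time: 10.35
eef_pos: [0.5297, -0.2931, 0.3052]
tool_rot: [-0.35, -3.12, -0.002]
force: [0.1, -0.4, -2.6]
finger_gap: 0.403
time: 10.85
eef_pos: [0.5306, -0.2926, 0.2525]
tool_rot: [-0.347, -3.122, -0.0]
force: [0.6, 0.3, -1.2]
finger_gap: 0.407
blue_carrier [(array([ 0.5277, -0.2897,  0.2023]), 0.93), (array([ 0.5285, -0.2957,  0.0854]), 0.71), (array([ 0.4812, -0.344 ,  0.1134]), 0.67)]
blue_carrier_grip [(array([ 0.5423, -0.5064,  0.0008]), 0.62), (array([ 0.5352, -0.2919,  0.2635]), 0.57)]
well [(array([ 0.5272, -0.2916,  0.089 ]), 0.58)]
latch_post [(array([ 0.4836, -0.3479,  0.115 ]), 0.56)]
latch_pivot [(array([ 0.5196, -0.3507,  0.09  ]), 0.55)]
11.2 [ 0.53081651 -0.2930419   0.25343016] [ 3.47805076e-01  3.12088053e+00 -9.71775486e-04] [ 0.039846   -0.49926132 -1.86743782] 0.40278994421853287
```

View pics/s4c.png

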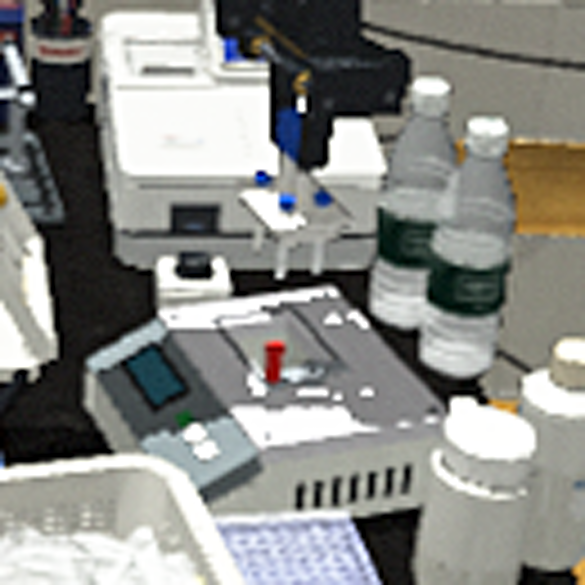

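View pics/t4c.png

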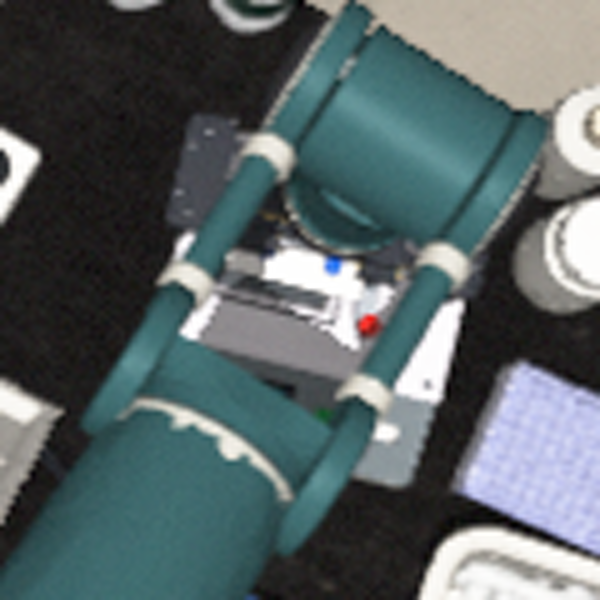

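Run:
```python
from h import *
p=dict(np.load('s4.npz'));X=cloud(p);I=p['pixels'].astype(int)
x,y,z=X[...,0],X[...,1],X[...,2]
m=(abs(z-.2095)<.007)&(np.hypot(x-.53,y+.293)<.08)&(I.min(-1)>120)
P=X[m]; print(m.sum(),cv2.minAreaRect((P[:,:2]*1000).astype(np.float32)),np.median(P[:,2]),P.min(0),P.max(0))
A=np.c_[P[:,:2]-P[:,:2].mean(0),np.ones(len(P))];print('tilt',np.linalg.lstsq(A,P[:,2],rcond=None)[0])
for c in [((I[...,2]>I[...,0]+60)&(z>.21)&(z<.235)&(np.hypot(x-.53,y+.293)<.06))]:
    n,l,s,cc=cv2.connectedComponentsWithStats(c.astype(np.uint8))
    for k in range(1,n): print(s[k,4],X[l==k].mean(0),X[l==k][:,2].max())
# well mouth outline in scene: corner guesses from crop
f=lambda a,b:ray(p,250+(a+.5)/4.5-.5,140+(b+.5)/4.5-.5,.085)*1000
q=[f(a,b)[:2] for a,b in [(217,322),(290,305),(345,360),(268,380)]];print(np.round(q),np.mean(q,0))
# deck edges
g=[f(a,b)[:2] for a,b in [(335,290),(446,413),(262,465),(165,323)]];print(np.round(g))
cv2.imwrite('pics/s4w.png',cv2.resize(p['pixels'][200:235,290:335,::-1],None,fx=16,fy=16,interpolation=cv2.INTER_CUBIC))
```

```text
161 ((526.0872192382812, -297.8475341796875), (88.7762222290039, 62.73139190673828), 74.39131927490234) 0.20597755117032907 [ 0.49045166 -0.34822296  0.20276276] [ 0.56450845 -0.24756698  0.21648421]
tilt [ 0.04187779 -0.00116356  0.20652353]
8 [ 0.51674181 -0.27177762  0.21710651] 0.21980869114745424
9 [ 0.53487842 -0.32084656  0.21635791] 0.2190101652119256
9 [ 0.50643337 -0.31558172  0.21733578] 0.22139691723276947
[[ 504. -245.]
 [ 571. -250.]
 [ 556. -339.]
 [ 488. -335.]] [ 529.92563491 -292.37998355]
[[ 619. -247.]
 [ 574. -433.]
 [ 417. -424.]
 [ 468. -228.]]
```

View pics/s4w.png

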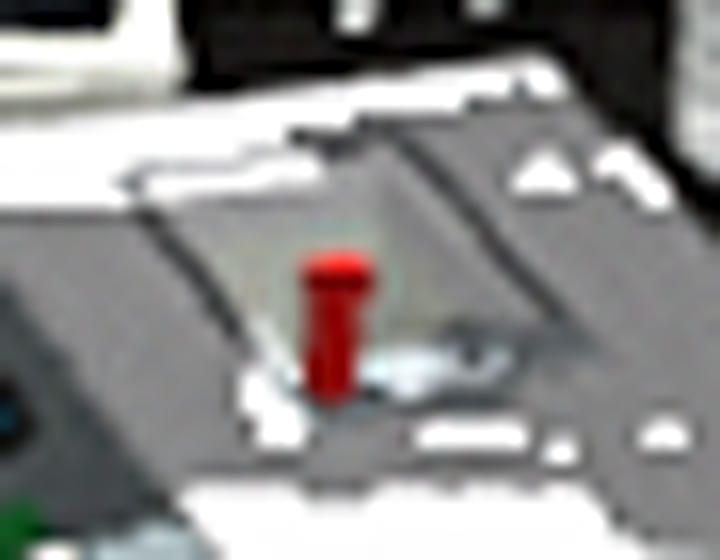

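```bash
python3 -m crank '[{"linear":[0,0,-0.6],"twist":0},{"linear":[0,0,-0.7],"twist":0},{"linear":[0,0,-0.6],"twist":0},{"linear":[0,0,-0.48],"twist":0},{"linear":[0,0,0],"twist":0}]';python3 look.py 5
python3 - <<'E'
from h import *
p=dict(np.load('s5.npz'));X=cloud(p);I=p['pixels'].astype(int)
x,y,z=X[...,0],X[...,1],X[...,2]
m=(abs(z-.107)<.009)&(np.hypot(x-.53,y+.293)<.08)&(I.min(-1)>120)
P=X[m]; print(m.sum(),cv2.minAreaRect((P[:,:2]*1000).astype(np.float32)),np.median(P[:,2]))
cv2.imwrite('pics/s5w.png',cv2.resize(p['pixels'][190:240,280:345,::-1],None,fx=12,fy=12,interpolation=cv2.INTER_CUBIC))
E
```

```text
time: 11.82
eef_pos: [0.5293, -0.2922, 0.1555]
tool_rot: [-0.348, -3.119, -0.002]
force: [-0.3, 0.5, -2.1]
finger_gap: 0.406
blue_carrier [(array([ 0.526 , -0.2904,  0.1078]), 0.9)]
blue_carrier_grip [(array([ 0.5335, -0.2889,  0.1636]), 0.64)]
well [(array([ 0.5253, -0.2962,  0.0871]), 0.69)]
latch_post [(array([ 0.4797, -0.3465,  0.1146]), 0.42)]
latch_pivot [(array([ 0.5212, -0.3506,  0.0907]), 0.86)]
12.175 [ 0.53114295 -0.29322132  0.15852904] [ 3.47669161e-01  3.12037675e+00 -1.37259561e-03] [ 0.14134863  0.86384201 -2.31986722] 0.4055564331213156
174 ((524.1411743164062, -306.5897521972656), (107.53742218017578, 63.812171936035156), 77.8965072631836) 0.10943539680913758
```

View pics/s5w.png

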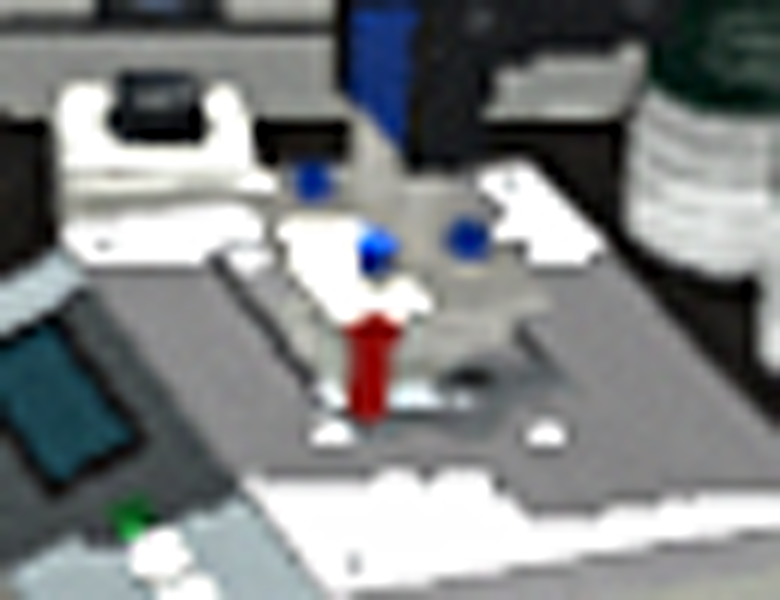

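```bash
cat > ov.py <<'E'
from h import *
import sys
def proj(p,P):
    c=P@p['R'].T+p['t']; q=c@p['K'].T; return q[:,:2]/q[:,2:]
def box(cx,cy,yaw,lx,ly,z):
    a=np.radians(yaw);R=np.array([[np.cos(a),-np.sin(a)],[np.sin(a),np.cos(a)]])
    L=np.array([[-lx,-ly],[lx,-ly],[lx,ly],[-lx,ly]])/2
    return np.c_[L@R.T+[cx,cy],np.full(4,z)]
def draw(p,boxes,crop,f,fn):
    u0,v0,u1,v1=crop; im=cv2.resize(np.ascontiguousarray(p['pixels'][v0:v1,u0:u1,::-1]),None,fx=f,fy=f,interpolation=cv2.INTER_CUBIC)
    for b,col in boxes:
        q=(proj(p,b)-[u0,v0]+.5)*f-.5
        cv2.polylines(im,[np.round(q*8).astype(np.int32)],True,col,1,cv2.LINE_AA,3)
    cv2.imwrite(fn,im)
if __name__=='__main__':
    s=dict(np.load('s5.npz')); z0=.1085
    W=[(box(.530,-.293,-12.7,.060,.086,.085),(0,255,255)),(box(.530,-.293,-12.7,.054,.080,.082),(0,200,0))]
    F=[(box(.531,-.293,-12.7,.062,.088,z0+.005),(255,0,255)),(box(.531,-.293,-12.7,.062,.088,z0),(255,0,255)),(box(.531,-.293,-12.7,.046,.072,z0-.014),(0,0,255))]
    draw(s,W+F,(280,190,345,240),12,'pics/ov5.png')
    t=dict(np.load('top1.npz')); draw(t,W,(275,125,345,185),11,'pics/ovt1.png')
E
python3 ov.py
```

```text
(no output)
```

View pics/ov5.png

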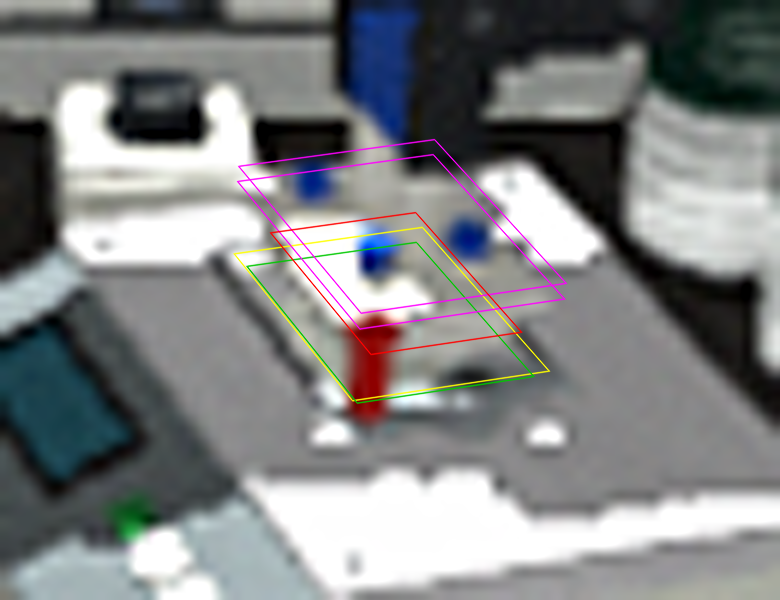

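View pics/ovt1.png

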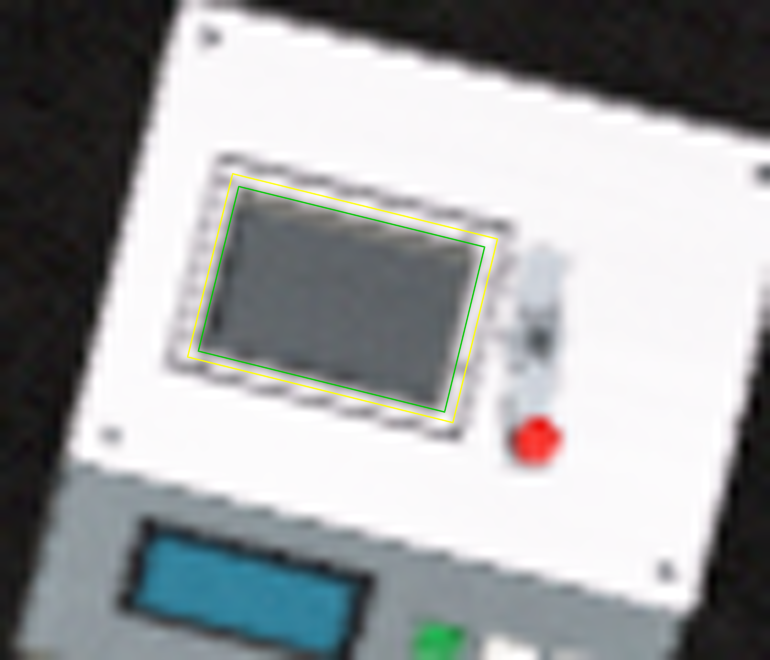

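The overlay shows the well and carrier shifted alike in the scene camera, by about −3 mm in x, so they are aligned to each other. I lower slowly and watch the force.

```bash
python3 -m crank '[{"linear":[-0.02,0,-0.05],"twist":0},{"linear":[0,0,-0.06],"twist":0},{"linear":[0,0,-0.06],"twist":0},{"linear":[0,0,-0.06],"twist":0},{"linear":[0,0,0],"twist":0}]'
```

```text
time: 12.8
eef_pos: [0.5294, -0.2927, 0.1477]
tool_rot: [-0.348, -3.122, -0.001]
force: [0.1, 0.1, -2.5]
finger_gap: 0.405
```

```bash
python3 -m crank '[{"linear":[0,0,-0.05],"twist":0},{"linear":[0,0,-0.05],"twist":0},{"linear":[0,0,-0.05],"twist":0},{"linear":[0,0,0],"twist":0}]';python3 -m crank '[{"linear":[0,0,-0.05],"twist":0},{"linear":[0,0,-0.05],"twist":0},{"linear":[0,0,0],"twist":0}]'
```

```text
time: 13.3
eef_pos: [0.5295, -0.2927, 0.1418]
tool_rot: [-0.348, -3.122, -0.0]
force: [0.7, 0.3, -2.2]
finger_gap: 0.405
time: 13.68
eef_pos: [0.5295, -0.2927, 0.1378]
tool_rot: [-0.348, -3.122, -0.0]
force: [-0.1, -0.1, -2.5]
finger_gap: 0.407
```

```bash
python3 -m crank '[{"linear":[0,0,-0.04],"twist":0},{"linear":[0,0,-0.03],"twist":0},{"linear":[0,0,0],"twist":0}]';python3 -m crank '[{"linear":[0,0,-0.02],"twist":0},{"linear":[0,0,0],"twist":0}]'
```

```text
time: 14.05
eef_pos: [0.5297, -0.2929, 0.1355]
tool_rot: [0.348, 3.122, -0.0]
force: [0.4, 0.1, -0.0]
finger_gap: 0.406
time: 14.3
eef_pos: [0.5298, -0.293, 0.1354]
tool_rot: [0.348, 3.122, -0.0]
force: [-2.7, 1.1, 4.8]
finger_gap: 0.402
```

```bash
python3 look.py 6
python3 - <<'E'
from ov import *
s=dict(np.load('s6.npz'))
draw(s,[],(280,190,345,240),12,'pics/ov6.png')
X=cloud(s);I=s['pixels'].astype(int);x,y,z=np.moveaxis(X,2,0)
m=(abs(z-.090)<.012)&(np.hypot(x-.527,y+.293)<.04); P=X[m]
A=np.c_[P[:,:2]-P[:,:2].mean(0),np.ones(len(P))];print(m.sum(),np.linalg.lstsq(A,P[:,2],rcond=None)[0])
d=(abs(z-.085)<.006)&(x>.57)&(x<.6)&(abs(y+.35)<.05); print('deck z',np.median(z[d]),d.sum())
E
```

```text
blue_carrier [(array([ 0.5275, -0.2923,  0.0881]), 0.48)]
blue_carrier_grip [(array([ 0.5318, -0.2897,  0.1467]), 0.78)]
well []
latch_post [(array([ 0.4835, -0.3457,  0.1121]), 0.67)]
latch_pivot [(array([ 0.5212, -0.3525,  0.088 ]), 0.71)]
14.65 [ 0.52977985 -0.29294946  0.13537114] [ 3.47887165e-01  3.12182494e+00 -3.35701588e-04] [-2.78290527  0.58878535  5.49566118] 0.40734851123653504
180 [ 0.05738323 -0.01675566  0.08980932]
deck z 0.08290630252634695 111
```

View pics/ov6.png

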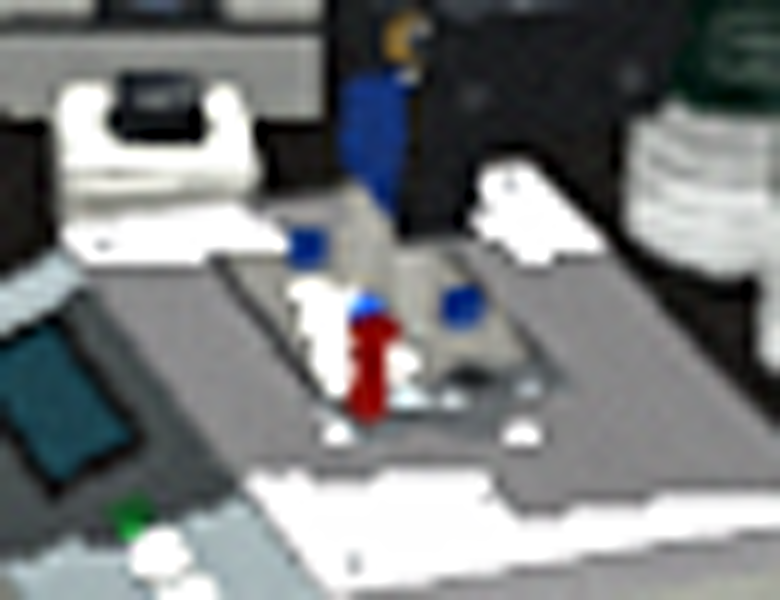

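The carrier sits within the well's outline and looks seated. Contact came at the expected height, so I release.

```bash
python3 -m crank '[{"linear":[0,0,0],"twist":0},{"linear":[0,0,0],"twist":0},{"linear":[0,0,0],"twist":0},{"linear":[0,0,0],"twist":0}]' 58; python3 -m crank '[{"linear":[0,0,0.3],"twist":0},{"linear":[0,0,0.6],"twist":0},{"linear":[0,0,1],"twist":0},{"linear":[0,0,1],"twist":0},{"linear":[0,0,0],"twist":0}]'; python3 look.py 7
python3 - <<'E'
from ov import *
s=dict(np.load('s7.npz'))
draw(s,[],(280,190,345,240),12,'pics/ov7.png')
E
```

```text
time: 15.15
eef_pos: [0.5296, -0.2928, 0.1343]
tool_rot: [-0.348, -3.122, -0.0]
force: [-0.9, -0.2, -0.2]
finger_gap: 0.661
time: 15.78
eef_pos: [0.5321, -0.2943, 0.2562]
tool_rot: [0.347, 3.114, -0.006]
force: [0.1, 0.2, 0.5]
finger_gap: 0.662
blue_carrier [(array([ 0.5278, -0.2882,  0.084 ]), 0.53)]
blue_carrier_grip [(array([ 0.5339, -0.2903,  0.1451]), 0.64)]
well [(array([ 0.528 , -0.2941,  0.0859]), 0.96), (array([0.5159, 0.2431, 0.0029]), 0.15)]
latch_post [(array([ 0.4827, -0.3467,  0.112 ]), 0.53)]
latch_pivot [(array([ 0.5183, -0.3517,  0.0866]), 0.67), (array([ 0.6234, -0.4986, -0.0019]), 0.28)]
16.125 [ 0.52888315 -0.2923773   0.24877182] [-3.47652502e-01 -3.11959656e+00 -1.94777981e-03] [ 0.51434296 -0.77063167  0.34479023] 0.6579446146208293
```

View pics/ov7.png

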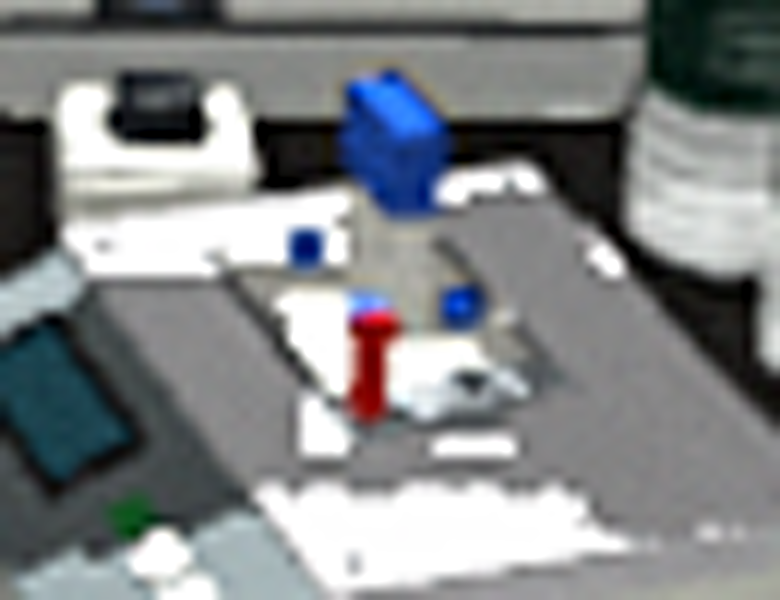

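Released, and the carrier stays flat. For the latch, I turn the wrist back half a turn for joint-6 range, straddle the post with the jaws across the tangent, then lead it round the pivot.

```bash
python3 -m crank '[{"linear":[-0.2,-0.2,0.5],"twist":-1},{"linear":[-0.2,-0.2,0],"twist":-1},{"linear":[-0.2,-0.2,0],"twist":-1},{"linear":[-0.2,-0.2,0],"twist":-1},{"linear":[-0.2,-0.2,0],"twist":-1}]' 30; python3 -m crank '[{"linear":[-0.18,-0.2,0],"twist":-1},{"linear":[0,-0.18,0],"twist":-1},{"linear":[0,0,0],"twist":-1},{"linear":[0,0,0],"twist":-1},{"linear":[0,0,0],"twist":-1}]'; python3 -m crank '[{"linear":[0,0,0],"twist":-1},{"linear":[0,0,0],"twist":-1},{"linear":[0,0,0],"twist":-1},{"linear":[0,0,0],"twist":-1},{"linear":[0,0,0],"twist":-1}]'; python3 -m crank '[{"linear":[0,0,0],"twist":-1},{"linear":[0,0,0],"twist":-1},{"linear":[0,0,0],"twist":-1},{"linear":[0,0,0],"twist":0},{"linear":[0,0,0],"twist":0}]'
python3 - <<'E'
from h import *
o=arm.observe();print(o)
p=snap('top','t8');
cv2.imwrite('pics/t8c.png',cv2.resize(p['pixels'][100:220,250:370,::-1],None,fx=5,fy=5,interpolation=cv2.INTER_CUBIC))
for n in ['latch_post','latch_pivot']: print(models.place_of(p,n))
X=cloud(p);I=p['pixels'].astype(int)
m=(I[...,0]>140)&(I[...,1]<90)&(np.hypot(X[...,0]-.483,X[...,1]+.348)<.03);print(m.sum(),X[m].mean(0) if m.any() else 0)
E
```

```text
time: 16.75
eef_pos: [0.489, -0.3328, 0.2693]
tool_rot: [-1.642, -2.676, -0.0]
force: [0.3, -0.8, -1.4]
finger_gap: 0.34
time: 17.38
eef_pos: [0.482, -0.3478, 0.2693]
tool_rot: [-2.619, -1.732, 0.001]
force: [-0.3, 0.0, -0.2]
finger_gap: 0.343
time: 18.0
eef_pos: [0.4821, -0.3477, 0.2693]
tool_rot: [-3.106, -0.463, 0.002]
force: [0.2, -0.2, 0.7]
finger_gap: 0.341
time: 18.62
eef_pos: [0.4823, -0.3479, 0.2699]
tool_rot: [-3.122, 0.343, 0.001]
force: [0.2, -0.4, -0.5]
finger_gap: 0.34
{'time': 18.625, 'q': array([-6.66797002e-01,  1.01623430e-01,  1.75686222e+00,  3.80784916e-06,
        1.28415877e+00,  1.12305517e+00]), 'dq': array([-1.05155664e-03, -2.78293349e-03, -2.84894279e-03,  1.03170757e-03,
       -7.40368223e-05,  1.03988190e-02]), 'effort': array([-2.98485182e-03, -4.14991629e+01, -3.58724213e+01,  4.46634775e-02,
       -5.66418876e-02,  6.35339147e-04]), 'eef_pos': array([ 0.48227082, -0.34788443,  0.26989016]), 'tool_rot': array([-3.12221115e+00,  3.43345065e-01,  1.39886387e-03]), 'force': array([ 0.16760807, -0.39005819, -0.45193832]), 'wrist_torque': array([ 0.07241085,  0.03601941, -0.0658046 ]), 'finger_gap': 0.3404775288690334}
[]
[{'location': [0.5176, -0.3552, 0.0839], 'p': 0.55}]
0 0
```

View pics/t8c.png

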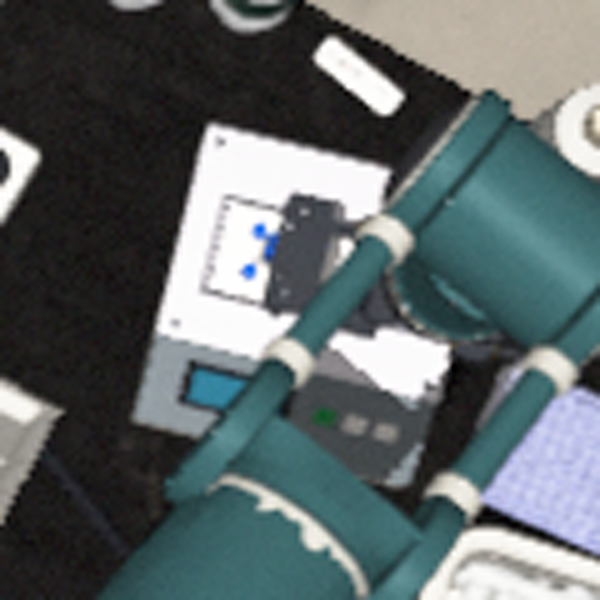

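```bash
python3 -m crank '[{"linear":[0.02,0,-0.8],"twist":0},{"linear":[0,0,-0.9],"twist":0},{"linear":[0,0,-0.7],"twist":0},{"linear":[0,0,-0.4],"twist":0},{"linear":[0,0,0],"twist":0}]'
python3 - <<'E'
from ov import *
p=snap('scene','s9'); draw(p,[],(270,170,350,235),10,'pics/s9c.png'); print(arm.observe()['eef_pos'])
E
```

```text
time: 19.4
eef_pos: [0.4826, -0.3475, 0.1573]
tool_rot: [-3.121, 0.347, 0.003]
force: [-0.6, 0.5, -0.3]
finger_gap: 0.34
[ 0.48337048 -0.34813317  0.15866929]
```

View pics/s9c.png

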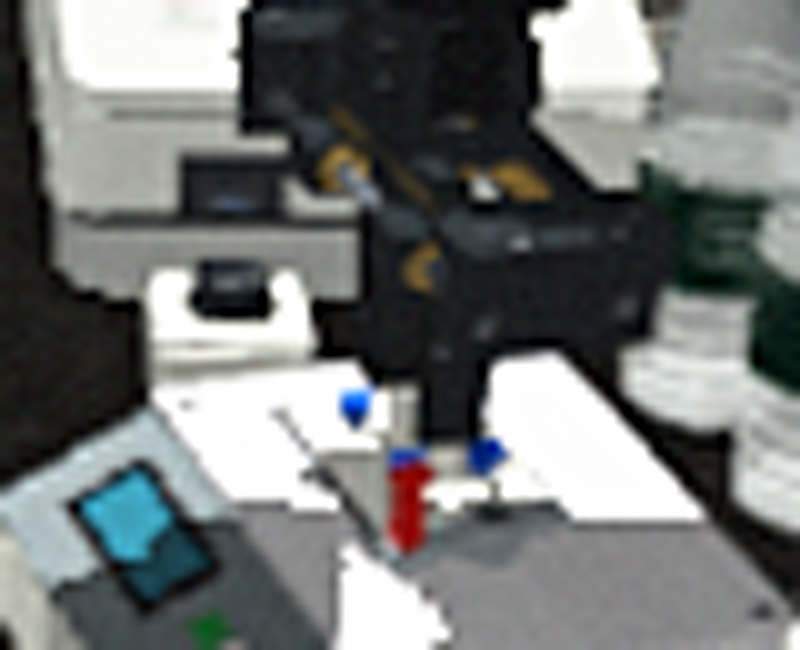

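Run:
```python
from ov import *
p=eyes.read_camera('scene')
print('post top',proj(p,np.array([[.483,-.348,.125],[.483,-.348,.105],[.4834,-.348,.1477],[.4834-.005,-.348-.022,.1477],[.4834+.005,-.348+.022,.1477]])))
B=[]
for s in (-1,1):
    a=np.radians(-12.7); c=np.array([.4834,-.3481])+s*.0235*np.array([-np.sin(a),np.cos(a)])
    for z in (.1477,.175): B.append((box(c[0],c[1],-12.7,.018,.017,z),(0,255,0)))
B.append((box(.483,-.348,-12.7,.015,.015,.125),(255,255,0)));B.append((box(.483,-.348,-12.7,.012,.012,.099),(255,255,0)))
draw(p,B,(285,185,345,235),13,'pics/s9d.png')
```

```text
post top [[311.31397318 215.70486622]
 [310.84808812 221.00762038]
 [311.95063988 209.57085174]
 [314.84294013 212.92763573]
 [309.14058115 206.30951669]]
```

View pics/s9d.png

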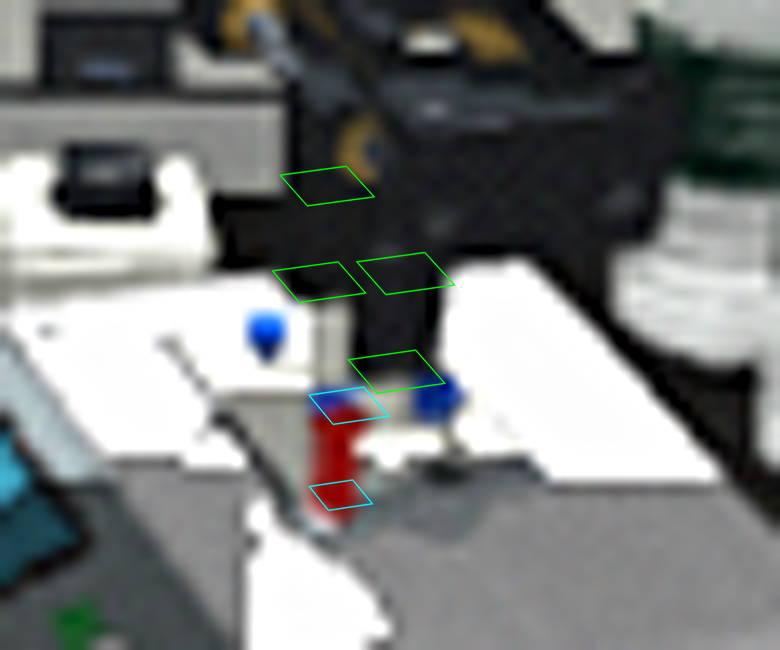

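Post and fingers match the projected positions to about 1–2 mm. I go down and straddle it.

```bash
python3 -m crank '[{"linear":[0,0,-0.3],"twist":0},{"linear":[0,0,-0.3],"twist":0},{"linear":[0,0,-0.2],"twist":0},{"linear":[0,0,-0.2],"twist":0},{"linear":[0,0,0],"twist":0}]'; python3 -m crank '[{"linear":[0,0,0],"twist":0},{"linear":[0,0,0],"twist":0},{"linear":[0,0,0],"twist":0}]' 19 5
python3 - <<'E'
from ov import *
p=snap('scene','s10'); draw(p,[],(280,180,345,240),12,'pics/s10c.png'); print(arm.observe()['eef_pos'])
P=np.array([.5167,-.3532]); q0=np.array([.4828,-.348]); a0=np.arctan2(*(q0-P)[::-1]); print(np.degrees(a0),np.linalg.norm(q0-P))
# arc 10deg steps about pivot, from a0 up to incubator angle 270-12.7+1.6deg+6
pts=[P+.034*np.array([np.cos(a0+np.radians(d)),np.sin(a0+np.radians(d))]) for d in range(0,101,10)]
print(np.round(np.diff(pts,axis=0)/.04,3), 'final abs',257.3+1.7)
E
```

```text
time: 20.12
eef_pos: [0.4827, -0.3476, 0.1174]
tool_rot: [-3.121, 0.348, 0.003]
force: [0.7, 0.4, 0.2]
finger_gap: 0.341
time: 20.5
eef_pos: [0.4835, -0.3482, 0.1189]
tool_rot: [3.122, -0.348, 0.001]
force: [-0.3, -0.5, -0.2]
finger_gap: 0.214
[ 0.48345379 -0.34817834  0.11885682]
171.27924043119728 0.03429650127928508
[[-0.01  -0.148]
 [ 0.016 -0.147]
 [ 0.042 -0.142]
 [ 0.066 -0.133]
 [ 0.088 -0.119]
 [ 0.107 -0.102]
 [ 0.123 -0.082]
 [ 0.136 -0.06 ]
 [ 0.144 -0.035]
 [ 0.148 -0.01 ]] final abs 259.0
```

View pics/s10c.png

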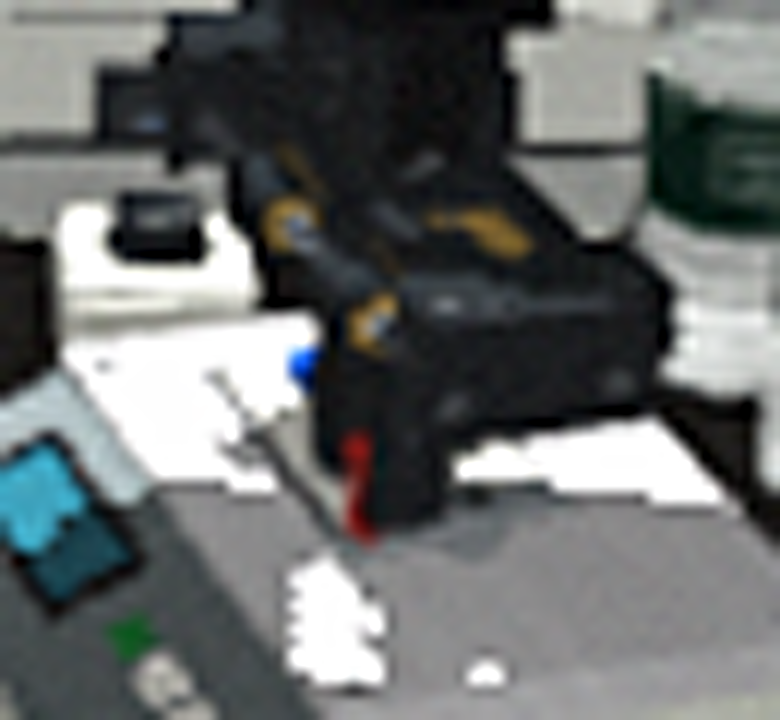

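The red post sits between the fingers at about (357,480). I lead it round the arc, 10° per row.

```bash
python3 -m crank '[{"linear":[-0.01,-0.15,0],"twist":1},{"linear":[0.016,-0.147,0],"twist":1},{"linear":[0.042,-0.142,0],"twist":1},{"linear":[0.066,-0.133,0],"twist":1}]'; python3 -m crank '[{"linear":[0.088,-0.12,0],"twist":1},{"linear":[0.107,-0.102,0],"twist":1},{"linear":[0,0,0],"twist":0}]'
python3 - <<'E'
from ov import *
p=snap('scene','s11'); draw(p,[],(280,180,345,240),12,'pics/s11c.png'); print(arm.observe()['eef_pos'])
E
```

```text
time: 21.05
eef_pos: [0.4879, -0.3703, 0.1185]
tool_rot: [-3.05, -0.749, -0.001]
force: [0.5, 2.0, -0.2]
finger_gap: 0.22
time: 21.42
eef_pos: [0.4957, -0.3797, 0.1184]
tool_rot: [-2.879, -1.257, 0.0]
force: [-0.9, -0.2, -0.3]
finger_gap: 0.218
[ 0.4956227  -0.37979056  0.11846042]
```

View pics/s11c.png

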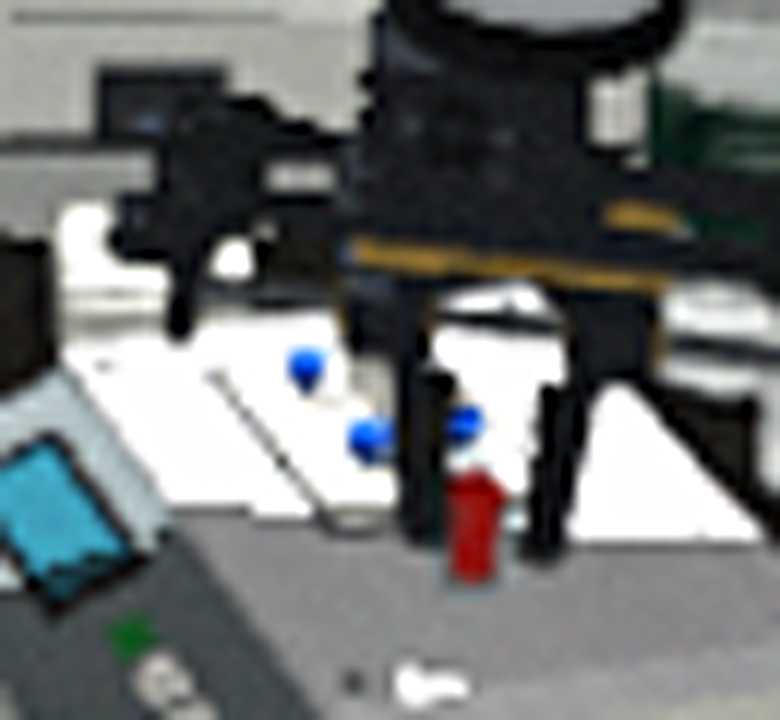

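```bash
python3 -m crank '[{"linear":[0.123,-0.082,0],"twist":1},{"linear":[0.136,-0.06,0],"twist":1},{"linear":[0.1,-0.024,0],"twist":0.5},{"linear":[0,0,0],"twist":0}]'
python3 -m crank '[{"linear":[0.05,-0.012,0],"twist":0},{"linear":[0,0,0],"twist":0}]'
```

```text
time: 21.98
eef_pos: [0.5097, -0.3863, 0.1183]
tool_rot: [-2.54, -1.849, 0.0]
force: [0.4, 0.8, -0.3]
finger_gap: 0.219
time: 22.22
eef_pos: [0.5109, -0.3867, 0.1182]
tool_rot: [-2.537, -1.85, 0.002]
force: [-4.8, 0.7, 0.6]
finger_gap: 0.217
```

```bash
python3 -m crank '[{"linear":[0.04,0.01,0],"twist":0},{"linear":[0,0,0],"twist":0}]'; python3 -m crank '[{"linear":[0.04,0.01,0],"twist":0},{"linear":[0,0,0],"twist":0}]'
python3 - <<'E'
from ov import *
p=snap('scene','s12'); draw(p,[],(285,190,345,235),13,'pics/s12c.png'); print(arm.observe()['eef_pos'],arm.observe()['force'])
E
```

```text
time: 22.48
eef_pos: [0.5112, -0.3866, 0.1182]
tool_rot: [-2.535, -1.85, 0.005]
force: [-8.4, -0.6, 3.2]
finger_gap: 0.215
time: 22.72
eef_pos: [0.5122, -0.3868, 0.1182]
tool_rot: [-2.535, -1.85, 0.007]
force: [-10.8, -1.2, 3.3]
finger_gap: 0.239
[ 0.51215374 -0.38678262  0.11815712] [-12.57414484  -1.84090058   3.07535198]
```

View pics/s12c.png

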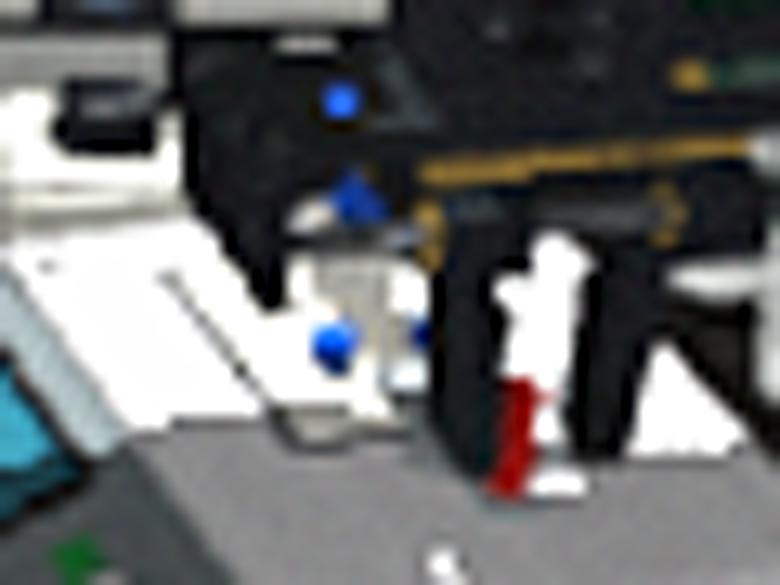

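```bash
python3 -m crank '[{"linear":[-0.1,0,0],"twist":0},{"linear":[0,0,0],"twist":0},{"linear":[0,0,0],"twist":0}]' 30; python3 -m crank '[{"linear":[0,0,0.3],"twist":0},{"linear":[0,0,0.6],"twist":0},{"linear":[0,0,1],"twist":0},{"linear":[0,0,1],"twist":0},{"linear":[0,0,1],"twist":0}]';  python3 -m crank '[{"linear":[-1,-0.5,0.5],"twist":0},{"linear":[-1,-0.5,0],"twist":0},{"linear":[-1,-0.5,0],"twist":0},{"linear":[-0.5,-1,0],"twist":0},{"linear":[0,-1,0],"twist":0}]'
python3 - <<'E'
from ov import *
p=snap('top','t13');draw(p,[],(270,115,350,185),9,'pics/t13c.png')
P=np.array([.5167,-.3532])
X=cloud(p);I=p['pixels'].astype(int)
m=(I[...,0]>140)&(I[...,1]<90)&(np.hypot(X[...,0]-P[0],X[...,1]-P[1])<.06);c=X[m].mean(0);print(m.sum(),c, np.degrees(np.arctan2(*(c[:2]-P)[::-1]))%360)
p=snap('scene','s13'); draw(p,[],(285,190,345,240),12,'pics/s13c.png'); print(arm.observe())
E
```

```text
time: 23.15
eef_pos: [0.5119, -0.3862, 0.1189]
tool_rot: [2.536, 1.852, 0.001]
force: [-0.2, 0.1, 1.1]
finger_gap: 0.339
time: 23.78
eef_pos: [0.5116, -0.3861, 0.277]
tool_rot: [2.536, 1.852, 0.001]
force: [0.3, -0.2, -0.3]
finger_gap: 0.339
time: 24.4
eef_pos: [0.3699, -0.5273, 0.2964]
tool_rot: [2.536, 1.85, -0.0]
force: [1.0, -0.2, -0.3]
finger_gap: 0.338
10 [ 0.5094923  -0.3844307   0.12593186] 257.0043048995242
{'time': 24.5, 'q': array([-9.98436617e-01,  1.84510835e-01,  1.61647257e+00, -7.22540624e-04,
        1.33798546e+00, -6.86139443e-01]), 'dq': array([ 0.03281347, -0.02735086,  0.04265021,  0.02683347,  0.03423768,
        0.0216677 ]), 'effort': array([ -0.83953656, -45.91577411, -37.14746475,  -0.12791219,
        -0.21383389,  -0.1705704 ]), 'eef_pos': array([ 0.37048341, -0.52946844,  0.29528951]), 'tool_rot': array([ 2.53764263e+00,  1.84763939e+00, -1.33614490e-03]), 'force': array([-0.87219562, -1.07779929,  0.19071373]), 'wrist_torque': array([-0.04272311, -0.0549238 ,  0.02533596]), 'finger_gap': 0.33721176300373357}
```

View pics/t13c.png

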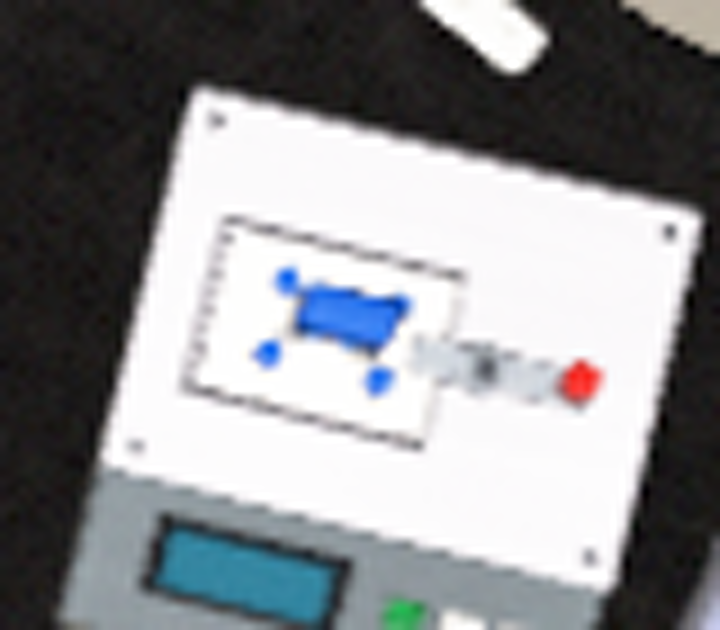

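View pics/s13c.png

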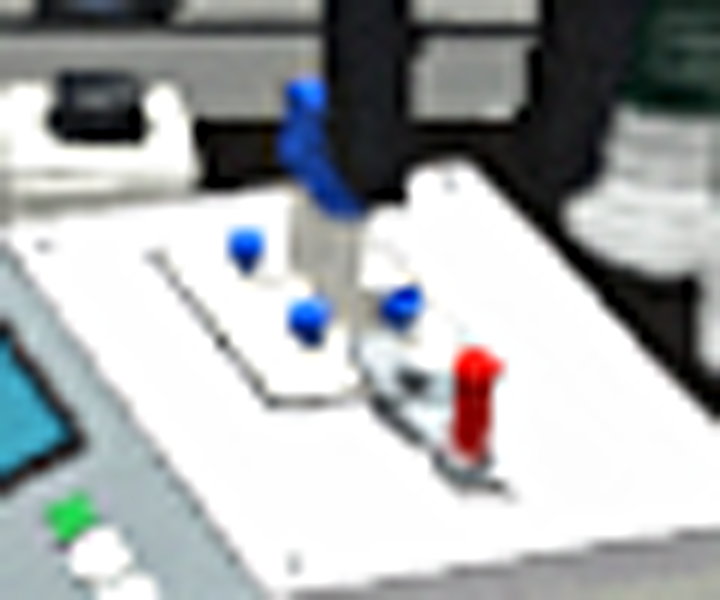

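Run:
```python
from ov import *
p=snap('top','t14'); 
for t in ['blue_carrier','yellow_carrier','timer','strip_box','reagent_bottle','wide_jar','latch_post']:
    print(t,[(np.round(a['location'],3).tolist(),round(a['p'],2)) for a in models.place_of(p,t)[:2]])
X=cloud(p);I=p['pixels'].astype(int);x,y,z=np.moveaxis(X,2,0)
m=(I.min(-1)>150)&(z>.08)&(z<.1)&(np.hypot(x-.541,y-.292)<.056);print('yellow flange',cv2.minAreaRect((X[m][:,:2]*1000).astype(np.float32)))
m=(abs(z-.09)<.004)&(np.hypot(x-.53,y+.293)<.03);A=np.c_[X[m][:,:2]-[.53,-.293],np.ones(m.sum())];print('flange plane',m.sum(),np.linalg.lstsq(A,z[m],rcond=None)[0])
```

```text
blue_carrier [([0.53, -0.292, 0.085], 0.63), ([0.528, -0.293, 0.144], 0.63)]
yellow_carrier [([0.535, 0.292, 0.084], 0.7), ([0.618, -0.505, 0.002], 0.31)]
timer [([0.598, -0.081, -0.001], 0.52)]
strip_box [([0.26, -0.277, -0.001], 0.77)]
reagent_bottle [([0.618, -0.505, 0.002], 0.88), ([0.263, -0.275, -0.003], 0.63)]
wide_jar [([0.535, -0.502, 0.004], 0.94)]
latch_post [([0.511, -0.386, 0.11], 0.65)]
yellow flange ((540.888671875, 290.5815734863281), (90.47685241699219, 61.36592102050781), 68.05425262451172)
flange plane 97 [ 0.01650275 -0.0141091   0.09033441]
```

View pics/t14.png

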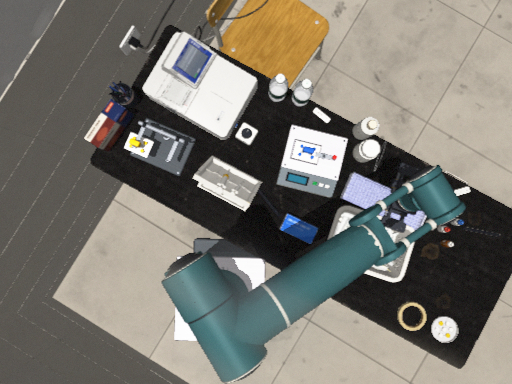

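The top view shows the carrier latched in the incubator at (310,153). The yellow carrier still hangs at (138,146), and the bystanders have not moved. The flange top measures z 0.090 m and is level, and the arm is clear, so I hand in.

```bash
python3 -c "
from cell import arm
print(arm.close_job())"
```

```text
the job is handed in; nothing more can be done
None
```

The blue carrier is seated in the incubator's well with the latch turned over its flange. The job was handed in at about 25 s; no verdict was reported.

**What I did:** I gripped the blue carrier and raised it 23 mm. Then I moved it off the hook along the stand's −x, with about 2 N at the wrist (its own weight). I carried it upright over the tilted white tray and lowered it until it touched at the expected height. After letting go, I straddled the red post and led the latch round until it met its stop, at about 12 N.

**Last checks:**
- **Carrier:** the network puts it at (0.530, −0.292, 0.085), and I measured the well at (0.530, −0.293). The flange top is at z = 0.090, level to within about 1°, which is about the depth noise.
- **Latch:** the post measures about 1.56 rad, give or take 2°, and the picture shows the blade over the flange. The stop is at 1.6, and the push force showed that it had been reached.
- **Other things:** the yellow carrier, timer, carton, bottle and jar are where they were, to within the measuring error. The arm was clear of everything.

**Disagreements:** the scene camera placed things about 3–4 mm towards −x compared with the top camera. The carrier and the well shifted alike, so this did not affect the fit. One command was refused because it had no "twist" values; nothing moved.

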